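Close down the sweets counter

TASK

Close down the sweets counter: slide every flavour panel up out of the wooden display stand and stand it fully down in the grey caddy's slot with the label of its own colour, pick up the snack tray and tip it over the blue bowl so that all the sweets slide off into it, and set the empty tray back flat in the middle of its black mat. Panels and tray may be done in either order; any sweet that goes astray belongs in the bowl too. Leave the white cup at the right standing where it is.

Things in the scene. Friction and masses are not known exactly. Their poses are not given: they have to be found in the camera images.
- stand: Wooden display block, 100 (x) x 212 (y) x 38 mm, fixed; origin under its centre, z up. Four open-topped slots, each 84 mm long in x, 9 mm wide in y, 30 mm deep (slot floor at z = 8 mm), centred at y = +75, +25, -25 and -75 mm; each may hold one flavour panel standing upright.
- caddy: Grey plastic storage caddy, 106 (x) x 212 (y) x 42 mm, fixed, empty at first; origin under its centre, z up. Four open slots, each 90 mm long in x, 12 mm wide in y, 36 mm deep (floor at z = 6 mm), centred at y = +75, +25, -25, -75 mm. Each has a coloured label: a tab on the caddy's front (-x) and strips beside the mouth; the order of colours varies.
- panel_red: Flavour panel of red acrylic, rigid, 80 (x) x 6 (y, thickness) x 95 mm tall (z), 55 g, a pale cup pictogram on both faces; origin at the centre of its lower edge, z up when standing. Starts in any slot of the stand, leaning up to 0.1 rad, its top 65 mm proud of the stand; may be absent.
- label_red: The red label of the caddy. Its origin is the centre of the floor of the slot it marks (36 mm below the slot's mouth); x along the slot, y across it, z up.
- panel_yellow: Flavour panel of yellow acrylic, rigid, 80 (x) x 6 (y, thickness) x 95 mm tall (z), 55 g, a pale cup pictogram on both faces; origin at the centre of its lower edge, z up when standing. Starts in any slot of the stand, leaning up to 0.1 rad, its top 65 mm proud of the stand; may be absent.
- label_yellow: The yellow label of the caddy. Its origin is the centre of the floor of the slot it marks (36 mm below the slot's mouth); x along the slot, y across it, z up.
- panel_green: Flavour panel of green acrylic, rigid, 80 (x) x 6 (y, thickness) x 95 mm tall (z), 55 g, a pale cup pictogram on both faces; origin at the centre of its lower edge, z up when standing. Starts in any slot of the stand, leaning up to 0.1 rad, its top 65 mm proud of the stand; may be absent.
- label_green: The green label of the caddy. Its origin is the centre of the floor of the slot it marks (36 mm below the slot's mouth); x along the slot, y across it, z up.
- panel_blue: Flavour panel of blue acrylic, rigid, 80 (x) x 6 (y, thickness) x 95 mm tall (z), 55 g, a pale cup pictogram on both faces; origin at the centre of its lower edge, z up when standing. Starts in any slot of the stand, leaning up to 0.1 rad, its top 65 mm proud of the stand; may be absent.
- label_blue: The blue label of the caddy. Its origin is the centre of the floor of the slot it marks (36 mm below the slot's mouth); x along the slot, y across it, z up.
- tray: Polished steel tray, 160 (x) x 96 (y) mm, floor 4 mm thick, 220 g; origin under its centre, z up. Walls 21 mm high on three sides; -x side open: the lip. At +x an upright black handle plate to pinch across its thickness: 10 mm thick (x), 50 wide (y), from z = 4 to 68 mm, centred at x = 73 mm. Sweets start to slide on it at a tilt of 0.2 to 0.3 rad.
- tray_lip (a point): Middle of the tray's open lip, on the floor's upper face (tray x = -80, y = 0, z = 4 mm); its axes are the tray's.
- mat: Black rubber mat, 120 (x) x 180 (y) x 3 mm, fixed; origin under its centre, z up. The tray starts on it, with its +x (handle) along the mat's +y, nearly centred.
- bowl: Blue round bowl, loose, 450 g: rim radius 78 mm, 62 mm high, inner floor about 5 mm up and 35 mm in radius, sides flaring; origin under its centre, z up.
- sweet_0: Chunky foil-wrapped sweet, copper with a pale band, 26 x 22 x 16 mm (x, y, z), 15 g; origin at the centre of its underside. Starts lying on the tray; may be absent.
- sweet_1: Chunky foil-wrapped sweet, copper with a pale band, 26 x 22 x 16 mm (x, y, z), 15 g; origin at the centre of its underside. Starts lying on the tray; may be absent.
- sweet_2: Chunky foil-wrapped sweet, copper with a pale band, 26 x 22 x 16 mm (x, y, z), 15 g; origin at the centre of its underside. Starts lying on the tray; may be absent.
- sweet_3: Chunky foil-wrapped sweet, copper with a pale band, 26 x 22 x 16 mm (x, y, z), 15 g; origin at the centre of its underside. Starts lying on the tray; may be absent.
- cup: White stacking cup, 80 mm across, 68 mm tall, in use, standing at the right; a bystander. Origin under its centre.
Mind the look-alikes: they are no part of the job. Of the things shaped like the panel_yellow, the yellow one is meant.

How it is judged:
On the way:
1. the tray is held up and tipped with its lip over the bowl (angle between tray's own z axis and vertical above 0.3 rad and horizontal distance between tray_lip and bowl below 0.085 m and z of tray_lip in the frame of bowl between 0.03 and 0.25 m), for 0.1 s.
At the end, for the whole second after the job is handed in: Each panel present is down in the slot of its colour (centre within 12 mm along, 8 mm across; edge within 10 mm of the floor; lean under 0.3 rad), each sweet is in the bowl below the rim, the bowl upright, the tray flat on the mat within 40 mm of its centre; all at rest (x of panel_red in the frame of label_red between -0.012 and 0.012 m and y of panel_red in the frame of label_red between -0.008 and 0.008 m and z of panel_red in the frame of label_red between -0.005 and 0.01 m and angle between each of panel_red, panel_yellow, panel_green, panel_blue's own z axis and vertical below 0.3 rad and linear speed of each of panel_red, panel_yellow, panel_green, panel_blue, sweet_0, sweet_1, sweet_2, sweet_3, tray, bowl below 0.03 m/s and x of panel_yellow in the frame of label_yellow between -0.012 and 0.012 m and y of panel_yellow in the frame of label_yellow between -0.008 and 0.008 m and z of panel_yellow in the frame of label_yellow between -0.005 and 0.01 m and x of panel_green in the frame of label_green between -0.012 and 0.012 m and y of panel_green in the frame of label_green between -0.008 and 0.008 m and z of panel_green in the frame of label_green between -0.005 and 0.01 m and x of panel_blue in the frame of label_blue between -0.012 and 0.012 m and y of panel_blue in the frame of label_blue between -0.008 and 0.008 m and z of panel_blue in the frame of label_blue between -0.005 and 0.01 m and horizontal distance between each of sweet_0, sweet_1, sweet_2, sweet_3 and bowl below 0.07 m and z of sweet_0 in the frame of bowl between 0 and 0.06 m and z of sweet_1 in the frame of bowl between 0 and 0.06 m and z of sweet_2 in the frame of bowl between 0 and 0.06 m and z of sweet_3 in the frame of bowl between 0 and 0.06 m and horizontal distance between tray and mat below 0.04 m and z of tray in the frame of mat between -0.002 and 0.008 m and angle between tray's own z axis and vertical below 0.06 rad and angle between bowl's own z axis and vertical below 0.15 rad); the robot touches nothing.
It fails at once if the white cup is pushed more than 5 cm away or tipped over (distance of cup from where it was at the start of the episode above 0.05 m or angle between cup's own z axis and vertical above 0.3 rad).
Of panel_red, panel_yellow, panel_green, panel_blue only 3 to 4 are there at a start; the rules pass over those that are not, and their reading is None.
Of sweet_0, sweet_1, sweet_2, sweet_3 only 2 to 4 are there at a start; the rules pass over those that are not, and their reading is None.
At some moment in a run one of tray, bowl may be knocked a few centimetres aside while the robot is not near it.
It also fails if it takes over 210 s, if anything falls off the work surface, if the arm or the gripper's body presses on something with over 40 N, if the wrist force passes 120 N, or if a joint passes its speed limit or range.

ROBOT

A 6-joint arm with a two-finger parallel gripper is mounted at the origin on a cart in front of the work surface, level with it; the furniture and walls round the work are solid. World frame = base frame: x ahead of the robot, y to its left, z up, the work surface at z = 0. Lengths are in m, angles in rad, forces in N, time in s.
With the tool pointing down it reaches from about 0.3 to 0.875 m from the base axis. Payload 6.4 kg.
Tool frame: the origin (TCP) lies at the centre of the arm's flange, where the gripper is bolted on; the fingertips stand 173 mm ahead of it and the grasp point (between the pads) lies 155 mm ahead of it (ctrl.pinch_z is the distance from the TCP to the grasp point, in m); z points along the fingers, y is the direction in which the jaws open and shut (so a half turn about z gives the same grasp; the last joint's range is limited). The gripper opens to 85 mm and grips with 20 to 120 N. Pads are 22 mm wide; open, the fingers measure 114 mm over their backs; the gripper's body (76 mm by 85 mm) begins 54 mm behind the grasp point. The pads swing forward as they close: fully open they stand 13 mm farther back than shut.
Start: joints at [0.987, 0.181, 1.607, -0, 1.354, -0.206], TCP at [0.212, 0.534, 0.405] pointing down, gripper open.
Joint ranges: [-2.99, 2.99], [-0.89, 2.07], [0.3, 2.58], [-1.14, 4.28], [0, 2.63], [-3.12, 3.12]. Speed limits (rad/s): [2.57, 2.57, 3.01, 3.14, 3.14, 3.14].

INTERFACE

Orientations are given as a unit quaternion [w, x, y, z].
In Python, from bench import ctrl gives the robot as it stands.
- The arm moves only by the tool drive_tool, never from a script. Its argument "commands" is a list that holds one entry, the list of rows, each a list of 7 numbers: the shift along the tool's x, y, z in units of 50 mm (1.0 is 50 mm), then the turn, a rotation vector about the tool's x, y, z in units of 8 degrees (1.0 is 8 degrees), then the closure in counts, from 0 (fully open) to 255 (shut). A call has 1 to 10 rows; each row shifts and turns the commanded pose from where the row before left it, along the tool's axes as they then stand; what a row does not reach is not made up. A row lasts 1/10 s, in which the tool goes at most 50 mm and 8.59 degrees, less where a joint would pass 70% of its speed; a pose out of reach is approached as far as the arm can. A call is refused whole if a number of a shift passes 1 or a number of a turn 1, either way. A call with a gripper value outside its range is refused whole. The fingers move at their own pace and stop on an object; the grip force is fixed at half the most. Time passes only in rows, so rows that do not move let the fingers close. It gives the time, the measured TCP pose, the force and the opening at its end, in the units of the state.
- ctrl.get_obs(): the state, without advancing time (a new reading comes with each control period).
- ctrl.camera(name): name is "scene" or "top"; returns a dict with "pixels" (420x560x3 uint8, red, green, blue), "depth" (420x560 float32, m along the optical axis (not along the pixel's ray), 0 where there is no reading), "intrinsics" (3x3 intrinsics, pixels), "R" (3x3) and "t" (3): a world point X has camera coordinates R X + t. Camera axes: x right, y down, z forward; pixel columns grow to the right and rows downward; lengths in m; the calibration is good to about 2 mm. A picture is of the moment at which its call begins.
- ctrl.hand_in(): hands the job in, once; it reports no verdict.
The state is a dict: "time_s": time; "q": joint angles; "dq": joint speeds; "joint_efforts": joint torques, N m; "eef_pos": TCP position; "eef_rot": TCP orientation; "wrist_force": force on the tool from outside, world axes, zero at the start; "torque": the same for the moment, N m; "opening": opening from 0.0 (shut) to 1.0 (fully open).
Only numpy, scipy, OpenCV 4.12 (cv2) and the standard library are available. Lean on these libraries where they do the work, as an engineer would, in place of code of your own. Each camera call takes 0.05 s, during which the arm holds its last target. There are 200 camera calls.

## Working session

There is one attempt and no reset: what is moved stays moved. The work goes in short steps, Python scripts to look and compute and a tool call to move; the robot and the scene stay as the last step left them, time stands still between calls to the robot, and variables do not carry over. Pictures are saved under pics/ and viewed, about 12 in all and at most 16, crops included, and the job is handed in when it is done.

Besides the shell and the picture viewer there is one more tool, called after "Emit:" in YAML: its name, and indented under it one key for each argument. drive_tool: Moves the arm, as the interface text tells. Its arguments: {"type":"object","properties":{"commands":{"type":"array","items":{"type":"array","items":{"type":"array","items":{"type":"number"}}}}},"required":["commands"]}

```bash
mkdir -p pics; ls
cat > h.py <<'E'
import sys; sys.path.insert(0,'.')
import numpy as np, cv2
from bench import ctrl
from scipy.spatial.transform import Rotation as Ro
def look(name,fn=None):
    c=ctrl.camera(name); im=c["pixels"]
    if fn: cv2.imwrite('pics/'+fn,im[:,:,::-1])
    d=c["depth"]; K=np.array(c["intrinsics"]);v,u=np.indices(d.shape)
    P=np.stack([(u-K[0,2])/K[0,0]*d,(v-K[1,2])/K[1,1]*d,d],-1)
    W=(P-np.array(c["t"]))@np.array(c["R"])
    W[d==0]=np.nan
    return im,W,c
E
python3 - <<'E'
from h import *
for n in ["scene","top"]:
    im,W,c=look(n,n+'0.png'); np.savez(n+'0.npz',im=im,W=W)
    print(n,c["intrinsics"],c["R"],c["t"])
o=ctrl.get_obs();print(o)
a=cv2.imread('pics/scene0.png');b=cv2.imread('pics/top0.png')
E
```

```text
pics
scene [[521.02383042   0.         289.114081  ]
 [  0.         521.02383042 212.2711299 ]
 [  0.           0.           1.        ]] [[ 0.7067182  -0.7074112  -0.01089908]
 [-0.45448618 -0.44212699 -0.77328264]
 [ 0.54221002  0.55144639 -0.6339678 ]] [-0.3849639   0.26878101  1.30897303]
top [[506.90887285   0.         276.62402341]
 [  0.         506.90887285 200.07446505]
 [  0.           0.           1.        ]] [[-0.0114043  -0.99986741 -0.01162372]
 [-0.99445324  0.01255655 -0.10442744]
 [ 0.10455954  0.01036833 -0.99446458]] [-0.00299768  0.54776645  1.23290817]
{'time_s': 0.1, 'q': array([ 9.86705201e-01,  1.81507247e-01,  1.60790939e+00, -5.87064301e-06,
        1.35379838e+00, -2.06274954e-01]), 'dq': array([ 1.00515777e-04, -7.81135719e-04, -1.06423236e-03,  1.85150944e-03,
        1.80552260e-04, -5.08741337e-05]), 'joint_efforts': array([-7.76025681e-04, -4.45882487e+01, -3.52233517e+01, -3.89762781e-04,
        4.10370776e-03, -1.32259993e-05]), 'eef_pos': array([0.21195726, 0.53426673, 0.40385057]), 'eef_rot': array([-3.09642317e-04,  1.87785833e-01,  9.82209663e-01, -7.49766490e-04]), 'wrist_force': array([ 0.21454804,  0.25705256, -0.09027086]), 'torque': array([-0.00278364,  0.01346219,  0.02059035]), 'opening': 0.9995374508710752}
```

View pics/scene0.png

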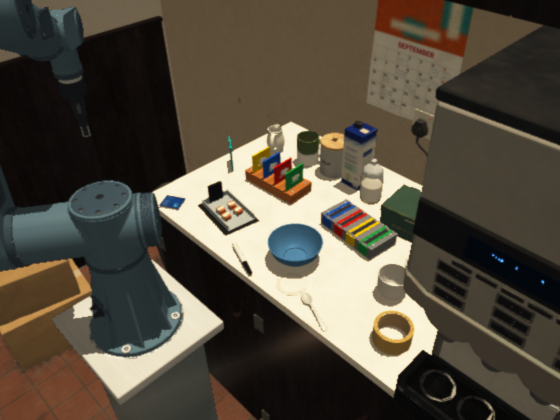

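View pics/top0.png

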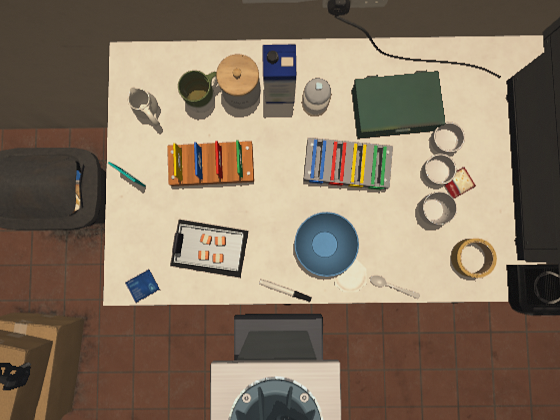

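The scene shows four panels in the stand, in the top image at u = 178 yellow, 198 blue, 219 red and 239 green (v≈160). The caddy labels run blue, red, yellow, green (u≈317–380). The tray is at (210,248) with 4 sweets and its handle at the left, and the bowl is at (326,244). Next I'll measure.

Run:
```python
from h import *
z=np.load('top0.npz'); im,W=z['im'],z['W']
hsv=cv2.cvtColor(im,cv2.COLOR_RGB2HSV); H,S,V=[hsv[...,i].astype(int) for i in range(3)]
def roi(x0,x1,y0,y1):
    m=np.zeros(H.shape,bool); m[y0:y1,x0:x1]=1; return m
X,Y,Z=W[...,0],W[...,1],W[...,2]
print('table z',np.nanmedian(Z[roi(260,300,150,200)]))
def rect(m,n):
    p=W[m][:,:2]; r=cv2.minAreaRect((p*1000).astype(np.float32)); print(n,m.sum(),np.round(r[0],1),np.round(r[1],1),round(r[2],1),'z',np.round(np.nanpercentile(Z[m],[5,50,95]),3))
rect(roi(160,262,135,195)&(Z>.03)&(Z<.05),'stand')
rect(roi(295,400,130,195)&(Z>.034)&(Z<.06),'caddy')
for n,u in dict(yellow=178,blue=198,red=219,green=239).items():
    m=roi(u-11,u+11,135,192)&(Z>.075); rect(m,'p '+n)
m=roi(285,370,200,290)&(Z>.05)&(Z<.08); 
p=(W[m][:,:2]*1000).astype(np.float32); print('bowl',cv2.minEnclosingCircle(p))
m=roi(165,255,210,280)&(Z>.055); rect(m,'handle')
m=roi(165,255,210,280)&(Z>.014)&(Z<.035); rect(m,'traywalls+')
m=roi(165,255,210,280)&(V<60)&(Z<.012); rect(m,'mat')
m=roi(195,232,230,266)&(S>90)&(Z>.01)&(H<20)
n,l,st,c=cv2.connectedComponentsWithStats(m.astype(np.uint8))
for i in range(1,n):
    if st[i,4]>4: print(st[i],np.nanmedian(W[l==i],0))
# caddy label colours
for n,(a,b) in dict(blue=(100,125),yellow=(20,35),green=(50,85)).items():
    m=roi(295,400,130,195)&(S>120)&(V>60)&(H>a)&(H<b); rect(m,'lab '+n)
m=roi(295,400,130,195)&(S>120)&((H<8)|(H>172));rect(m,'lab red')
a=im[125:300,100:400]; cv2.imwrite('pics/top0z.png',cv2.resize(a,None,fx=2.66,fy=2.66,interpolation=cv2.INTER_CUBIC)[:,:,::-1])
```

```text
table z -0.0012191636767506396
stand 2603 [642.6 156.7] [101.1 213.1] 2.2 z [0.034 0.038 0.043]
caddy 3160 [ 654.2 -195.7] [224.5 146.9] 83.5 z [0.038 0.042 0.047]
p yellow 166 [640.1 230.3] [80.2  7.4] 2.3 z [0.078 0.101 0.107]
p blue 145 [640.9 180.7] [79.4  6.7] 2.0 z [0.079 0.101 0.106]
p red 133 [643.2 131.1] [79.5  7. ] 1.6 z [0.081 0.101 0.106]
p green 117 [644.6  81. ] [80.3  6.2] 2.1 z [0.08  0.103 0.106]
bowl ((436.8505859375, -127.52605438232422), 77.41032409667969)
handle 110 [443.5 234.6] [11.1 48.8] 80.7 z [0.058 0.07  0.074]
traywalls+ 679 [432.6 163.6] [157.3  96. ] 81.3 z [0.017 0.023 0.028]
mat 621 [430.7 161.9] [178.1 117.6] 79.7 z [-0.     0.003  0.008]
[200 234   5   8  24] [0.45711738 0.17731613 0.02149363]
[206 236   6   8  33] [0.45082136 0.15983439 0.02242842]
[215 237   3   9  25] [0.44812507 0.14193986 0.02340727]
[222 237   4   8  28] [0.4478891  0.12452193 0.02299234]
[198 251   4   9  28] [0.41638573 0.18371278 0.0227814 ]
[205 251   4   9  34] [0.41375633 0.16648546 0.02272066]
[213 254   3   9  26] [0.40618136 0.14688708 0.02359581]
[219 254   4   9  29] [0.40595907 0.13007036 0.02348008]
lab blue 245 [ 642.7 -112.4] [ 32.2 104.1] 83.2 z [0.039 0.043 0.047]
lab yellow 308 [ 632.6 -212.5] [ 33.2 107.4] 82.3 z [0.037 0.043 0.047]
lab green 237 [ 625.2 -262.4] [ 31.7 104.3] 82.0 z [0.039 0.043 0.047]
lab red 295 [ 638.3 -161.9] [ 29.9 108. ] 82.0 z [0.036 0.042 0.048]
```

View pics/top0z.png

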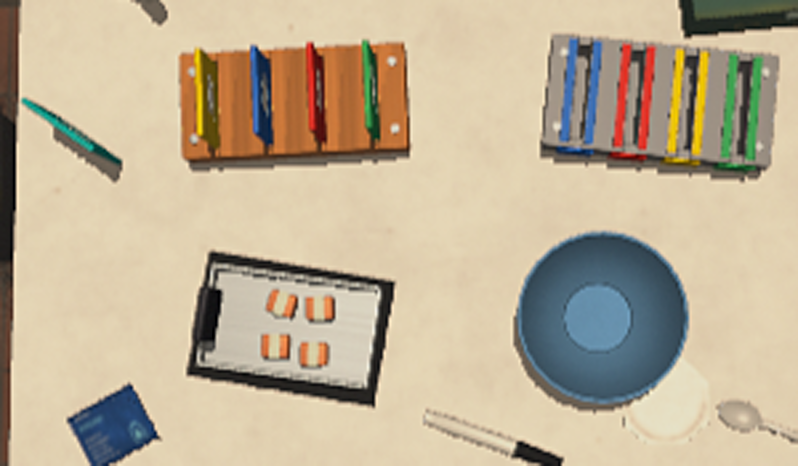

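Crop: all four panels stand near upright; caddy slots are in the order blue, red, yellow, green. Refining the caddy pose and preparing the move helper.

```bash
cat >> h.py <<'E'
def comp(m,seed=None):
    n,l,st,c=cv2.connectedComponentsWithStats(m.astype(np.uint8)); i=1+np.argmax(st[1:,4]); return l==i
def pose():
    o=ctrl.get_obs(); R=Ro.from_quat(np.roll(o["eef_rot"],-1)); p=o["eef_pos"]; return p,R,p+R.apply([0,0,ctrl.pinch_z]),o
def delta(frm,to,yaw):  # grasp point shift in tool units, tool down with jaw axis at yaw deg
    y=np.radians(yaw); s,c=np.sin(y),np.cos(y)
    d=(np.array(to)-np.array(frm))/.05
    return np.round([-s*d[0]+c*d[1], c*d[0]+s*d[1], -d[2]],2)
E
python3 - <<'E'
from h import *
for cam in ['top','scene']:
    z=np.load(cam+'0.npz'); im,W=z['im'],z['W']; X,Y,Z=W[...,0],W[...,1],W[...,2]
    for n,b in dict(caddy=(.55,.76,-.34,-.06),stand=(.55,.73,.03,.28)).items():
        hz=.042 if n=='caddy' else .038
        m=(X>b[0])&(X<b[1])&(Y>b[2])&(Y<b[3])&(Z>hz-.004-.0015)&(Z<hz+.004)
        m=comp(m); p=(W[m][:,:2]*1000).astype(np.float32); r=cv2.minAreaRect(p); print(cam,n,len(p),np.round(r,1) if 0 else r, np.nanmedian(Z[m]))
    m=comp((X>.3)&(X<.55)&(Y>-.25)&(Y<0)&(Z>.05)&(Z<.075)); print(cv2.minEnclosingCircle((W[m][:,:2]*1000).astype(np.float32)))
p,R,g,o=pose(); print(g, R.as_matrix()[:,1], ctrl.pinch_z)
print('to above yellow', delta(g,[.640,.2303,.20],92.2))
E
```

```text
top caddy 2766 ((636.9403686523438, -187.82229614257812), (212.59117126464844, 110.43626403808594), 83.36128997802734) 0.042122852708558846
top stand 2356 ((642.617431640625, 156.1536865234375), (101.07028198242188, 212.06777954101562), 2.2166218757629395) 0.03802548154051373
((436.8505859375, -127.52605438232422), 77.41032409667969)
scene caddy 1440 ((638.2992553710938, -190.4871826171875), (217.49798583984375, 114.26779174804688), 83.12767028808594) 0.04029912653979667
scene stand 529 ((643.322998046875, 149.79469299316406), (104.90741729736328, 218.80728149414062), 2.595183849334717) 0.03656414076137645
((438.6337890625, -126.68303680419922), 82.19373321533203)
[0.2118196  0.53405687 0.24915078] [ 0.36888966  0.92947184 -0.00158915] 0.1547
to above yellow [-8.32 -6.4   0.98]
```

Emit:
drive_tool:
  commands:
    - [[0,0,0,0,0,-1,0],[0,0,0,0,0,-1,60],[0,0,0,0,0,-0.99,120],[-0.75,-0.58,0,0,0,0,175],[-0.75,-0.58,0,0,0,0,175],[-0.75,-0.58,0,0,0,0,175],[-0.75,-0.58,0,0,0,0,175],[-0.75,-0.58,0,0,0,0,175],[-0.75,-0.58,0,0,0,0,175],[0,0,0,0,0,0,175]]

```text
time_s: 1.1
eef_pos: [0.4479, 0.366, 0.4042]
eef_rot: [0.001, -0.017, 1.0, -0.001]
wrist_force: [-0.6, 0.1, -0.5]
opening: 0.315
```

```bash
cat > s.py <<'E'
from h import *
a=[float(x) for x in sys.argv[1:]]
p,R,g,o=pose(); M=R.as_matrix(); yaw=np.degrees(np.arctan2(M[1,1],M[0,1]))
print('t',round(o['time_s'],2),'g',np.round(g*1000,1),'yaw',round(yaw,2),'z',np.round(M[:,2],3),'open',round(o['opening'],3),'F',np.round(o['wrist_force'],1))
if a: print('delta at yaw',a[3], delta(g*1000/1000,np.array(a[:3])/1000,a[3]),'turn',round((yaw-a[3])/8,2))
E
python3 s.py 640 230.3 180 92.2
```

```text
t 1.1 g [448.1 365.8 249.5] yaw 91.92 z [ 0.001 -0.002 -1.   ] open 0.315 F [-0.6  0.1 -0.5]
delta at yaw 92.2 [-3.73 -2.86  1.39] turn -0.03
```

Emit:
drive_tool:
  commands:
    - [[-0.75,-0.57,0,0,0,-0.03,175],[-0.75,-0.57,0,0,0,0,175],[-0.75,-0.57,0,0,0,0,175],[-0.75,-0.57,0.2,0,0,0,175],[-0.73,-0.58,0.3,0,0,0,175],[0,0,0.8,0,0,0,175],[0,0,0,0,0,0,175]]

```text
time_s: 1.8
eef_pos: [0.6347, 0.2335, 0.3325]
eef_rot: [-0.006, -0.021, 1.0, -0.001]
wrist_force: [-1.2, 1.0, -1.9]
opening: 0.315
```

```bash
python3 s.py 640 230.3 80 92.2
```

```text
t 1.8 g [632.9 233.2 177.8] yaw 92.4 z [-0.012 -0.002 -1.   ] open 0.315 F [-1.2  1.  -1.9]
delta at yaw 92.2 [-0.14 -0.06  1.96] turn 0.02
```

Emit:
drive_tool:
  commands:
    - [[0,0,0,0,0,0,175],[0,0,0,0,0,0,175],[0,0,0,0,0,0,175]]

```text
time_s: 2.1
eef_pos: [0.6362, 0.2359, 0.3424]
eef_rot: [0.002, -0.023, 1.0, 0.0]
wrist_force: [-0.0, 0.1, -0.3]
opening: 0.314
```

```bash
python3 s.py 640 230.3 80 92.2; python3 -c "
from h import *
im,W,c=look('top'); look('scene','s1.png')
a=im[125:200,150:270]; cv2.imwrite('pics/t1.png',cv2.resize(a,None,fx=5,fy=5,interpolation=cv2.INTER_CUBIC)[:,:,::-1])
"
```

```text
t 2.1 g [636.8 236.  187.7] yaw 92.61 z [ 0.004  0.001 -1.   ] open 0.314 F [-0.   0.1 -0.3]
delta at yaw 92.2 [-0.06 -0.12  2.15] turn 0.05
```

View pics/s1.png

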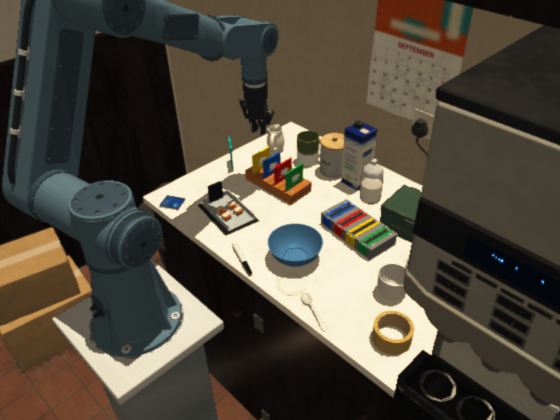

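The gripper hangs over the yellow panel (seen at ~(262,130)), clear of everything. Correcting and descending.

Emit:
drive_tool:
  commands:
    - [[-0.06,-0.12,0,0,0,0.05,175],[0,0,0.4,0,0,0,175],[0,0,0.4,0,0,0,175],[0,0,0.4,0,0,0,175],[0,0,0.4,0,0,0,175],[0,0,0.4,0,0,0,175],[0,0,0.15,0,0,0,175],[0,0,0,0,0,0,175],[0,0,0,0,0,0,175]]

```text
time_s: 3.1
eef_pos: [0.6401, 0.2288, 0.2332]
eef_rot: [0.001, -0.018, 1.0, 0.0]
wrist_force: [-0.1, 0.1, 0.4]
opening: 0.313
```

```bash
python3 s.py 640 230.3 80 92.2
```

```text
t 3.1 g [640.3 228.8  78.5] yaw 92.11 z [ 0.001  0.    -1.   ] open 0.313 F [-0.1  0.1  0.4]
delta at yaw 92.2 [ 0.    0.03 -0.03] turn -0.01
```

Good. Close, then lift 110 mm (bottom edge at ~118 mm, clear of the other panels).

Emit:
drive_tool:
  commands:
    - [[0,0.03,0,0,0,0,255],[0,0,0,0,0,0,255],[0,0,0,0,0,0,255],[0,0,0,0,0,0,255],[0,0,-0.3,0,0,0,255],[0,0,-0.4,0,0,0,255],[0,0,-0.5,0,0,0,255],[0,0,-0.5,0,0,0,255],[0,0,-0.5,0,0,0,255],[0,0,-0.3,0,0,0,255]]

```text
time_s: 4.1
eef_pos: [0.6397, 0.2304, 0.3604]
eef_rot: [0.001, -0.018, 1.0, 0.0]
wrist_force: [0.3, 0.1, -0.1]
opening: 0.064
```

```bash
python3 s.py 636.2 -212.9 203 83.4
```

```text
t 4.1 g [640.2 230.5 205.7] yaw 92.12 z [ 0.003  0.    -1.   ] open 0.064 F [ 0.3  0.1 -0.1]
delta at yaw 83.4 [-0.94 -8.82  0.05] turn 1.09
```

Emit:
drive_tool:
  commands:
    - [[0,0,0,0,0,0.55,255],[0,0,0,0,0,0.54,255],[-0.06,-0.6,0,0,0,0,255],[-0.07,-0.7,0,0,0,0,255],[-0.07,-0.7,0,0,0,0,255],[-0.07,-0.7,0,0,0,0,255],[-0.07,-0.7,0,0,0,0,255],[-0.07,-0.7,0,0,0,0,255],[-0.07,-0.7,0,0,0,0,255],[-0.07,-0.7,0,0,0,0,255]]

```text
time_s: 5.1
eef_pos: [0.6347, -0.0474, 0.3572]
eef_rot: [-0.0, 0.058, 0.998, 0.0]
wrist_force: [0.0, -0.7, -0.8]
opening: 0.063
```

Emit:
drive_tool:
  commands:
    - [[-0.07,-0.7,0,0,0,0,255],[-0.07,-0.7,0,0,0,0,255],[-0.07,-0.7,0,0,0,0,255],[-0.07,-0.7,0,0,0,0,255],[-0.06,-0.5,0,0,0,0,255],[0,0,0,0,0,0,255],[0,0,0,0,0,0,255],[0,0,0,0,0,0,255]]

```text
time_s: 5.9
eef_pos: [0.633, -0.2109, 0.357]
eef_rot: [-0.0, 0.057, 0.998, 0.0]
wrist_force: [-0.2, -0.1, -0.5]
opening: 0.064
```

```bash
python3 s.py 636.2 -212.9 77 83.4
python3 - <<'E'
from h import *
im,W,c=look('scene'); X,Y,Z=W[...,0],W[...,1],W[...,2]
im2,W2,c2=look('top')
np.savez('hold.npz',im=im,W=W)
a=im[90:290,270:450]; cv2.imwrite('pics/s2.png',cv2.resize(a,None,fx=3,fy=3,interpolation=cv2.INTER_CUBIC)[:,:,::-1])
hsv=cv2.cvtColor(im,cv2.COLOR_RGB2HSV)
m=(hsv[...,0]>20)&(hsv[...,0]<35)&(hsv[...,1]>120)&(Z>.11)&(Y<-.1)&(Y>-.32)
p=W[m];print(len(p),np.round(p.min(0),3),np.round(p.max(0),3),np.round(p.mean(0),3))
c0=p.mean(0);u,s,v=np.linalg.svd(p-c0);print('normal',v[2])
E
```

```text
t 5.9 g [ 632.9 -210.8  202.3] yaw 83.43 z [-0.001  0.001 -1.   ] open 0.064 F [-0.2 -0.1 -0.5]
delta at yaw 83.4 [-0.07 -0.03  2.51] turn 0.0
447 [ 0.592 -0.253  0.131] [ 0.674 -0.198  0.252] [ 0.626 -0.215  0.176]
normal [-0.15133001 -0.98675833 -0.05837146]
```

View pics/s2.png

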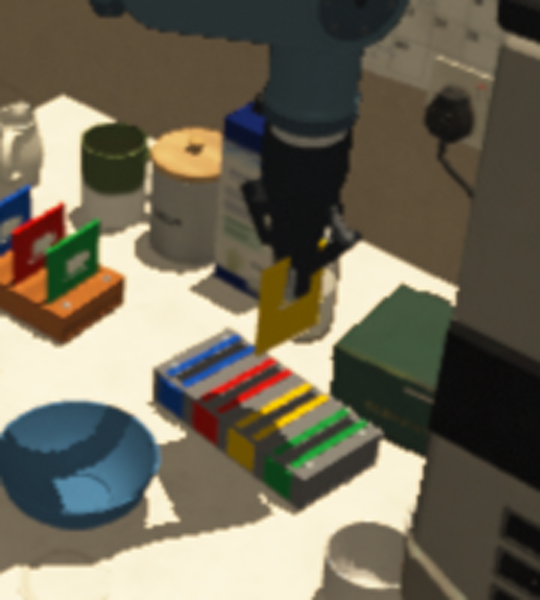

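The yellow panel hangs straight above the yellow slot (panel (290,305) in the crop). Correct and lower to just inside the mouth.

Emit:
drive_tool:
  commands:
    - [[-0.07,-0.03,0,0,0,0,255],[0,0,0.4,0,0,0,255],[0,0,0.4,0,0,0,255],[0,0,0.4,0,0,0,255],[0,0,0.3,0,0,0,255],[0,0,0.2,0,0,0,255],[0,0,0.2,0,0,0,255],[0,0,0,0,0,0,255]]

```text
time_s: 6.8
eef_pos: [0.6361, -0.2135, 0.2608]
eef_rot: [-0.001, 0.058, 0.998, 0.0]
wrist_force: [-0.3, -0.1, -0.6]
opening: 0.062
```

```bash
python3 s.py 636.2 -212.9 77 83.4
```

```text
t 6.8 g [ 635.8 -213.3  106.1] yaw 83.4 z [-0.002  0.001 -1.   ] open 0.062 F [-0.3 -0.1 -0.6]
delta at yaw 83.4 [-0.01  0.01  0.58] turn 0.0
```

Emit:
drive_tool:
  commands:
    - [[0,0,0.2,0,0,0,255],[0,0,0.2,0,0,0,255],[0,0,0.15,0,0,0,255],[0,0,0,0,0,0,255],[0,0,0,0,0,0,175],[0,0,0,0,0,0,175],[0,0,0,0,0,0,175],[0,0,-0.5,0,0,0,175],[0,0,-0.7,0,0,0,175],[0,0,-0.8,0,0,-0.5,175]]

```text
time_s: 7.8
eef_pos: [0.636, -0.2135, 0.3348]
eef_rot: [-0.001, 0.022, 1.0, 0.001]
wrist_force: [0.2, -1.2, 0.2]
opening: 0.316
```

```bash
python3 s.py 643.2 131.1 180 92.2
python3 - <<'E'
from h import *
im,W,c=look('top'); X,Y,Z=W[...,0],W[...,1],W[...,2]
hsv=cv2.cvtColor(im,cv2.COLOR_RGB2HSV)
m=(hsv[...,0]>20)&(hsv[...,0]<35)&(hsv[...,1]>120)&(Z>.06)&(Z<.13)&(Y<-.1)&(Y>-.32)&(X<.72)
p=W[m];print(len(p),np.round(np.median(p,0),3) if len(p) else 0, np.nanpercentile(p[:,2],[5,50,95]) if len(p) else 0)
E
```

```text
t 7.8 g [ 635.7 -213.4  180.1] yaw 87.45 z [-0.002  0.001 -1.   ] open 0.316 F [ 0.2 -1.2  0.2]
delta at yaw 92.2 [-0.41  6.88  0.  ] turn -0.59
44 [ 0.626 -0.21   0.1  ] [0.08039558 0.10027145 0.10496638]
```

Emit:
drive_tool:
  commands:
    - [[0,0,0,0,0,-0.59,175],[-0.03,0.6,0,0,0,0,175],[-0.04,0.8,0,0,0,0,175],[-0.04,0.8,0,0,0,0,175],[-0.05,0.8,0,0,0,0,175],[-0.05,0.8,0,0,0,0,175],[-0.05,0.8,0,0,0,0,175],[-0.05,0.8,0,0,0,0,175],[-0.05,0.8,0,0,0,0,175],[-0.05,0.7,0,0,0,0,175]]

```text
time_s: 8.85
eef_pos: [0.644, 0.1339, 0.3353]
eef_rot: [0.001, -0.019, 1.0, 0.0]
wrist_force: [0.3, 0.2, 0.9]
opening: 0.313
```

Emit:
drive_tool:
  commands:
    - [[0,0,0,0,0,0,175],[0,0,0,0,0,0,175],[0,0,0,0,0,0,175]]

```text
time_s: 9.15
eef_pos: [0.6443, 0.1309, 0.3348]
eef_rot: [0.0, -0.018, 1.0, -0.0]
wrist_force: [0.2, -0.3, 0.3]
opening: 0.314
```

```bash
python3 s.py 643.2 131.1 79 92.2
```

```text
t 9.15 g [644.3 130.8 180.1] yaw 92.08 z [ 0. -0. -1.] open 0.314 F [ 0.2 -0.3  0.3]
delta at yaw 92.2 [0.02 0.01 2.02] turn -0.02
```

Emit:
drive_tool:
  commands:
    - [[0.02,0.01,0.3,0,0,0,175],[0,0,0.5,0,0,0,175],[0,0,0.5,0,0,0,175],[0,0,0.4,0,0,0,175],[0,0,0.32,0,0,0,175],[0,0,0,0,0,0,175],[0,0,0,0,0,0,255],[0,0,0,0,0,0,255],[0,0,0,0,0,0,255],[0,0,0,0,0,0,255]]

```text
time_s: 10.15
eef_pos: [0.6435, 0.1323, 0.2347]
eef_rot: [0.001, -0.019, 1.0, 0.0]
wrist_force: [-0.9, -0.1, -1.0]
opening: 0.06
```

Emit:
drive_tool:
  commands:
    - [[0,0,-0.3,0,0,0,255],[0,0,-0.4,0,0,0,255],[0,0,-0.5,0,0,0,255],[0,0,-0.5,0,0,0,255],[0,0,-0.5,0,0,0,255],[0,0,-0.3,0,0,0.55,255],[0,0,0,0,0,0.55,255],[0,0,0,0,0,0,255]]

```text
time_s: 10.95
eef_pos: [0.6432, 0.1323, 0.3611]
eef_rot: [0.001, 0.059, 0.998, 0.0]
wrist_force: [0.0, -0.0, -0.7]
opening: 0.06
```

```bash
python3 s.py 642 -163.3 203 83.4
```

```text
t 10.95 g [643.7 132.3 206.4] yaw 83.29 z [ 0.003  0.    -1.   ] open 0.06 F [ 0.  -0.  -0.7]
delta at yaw 83.4 [-0.65 -5.88  0.07] turn -0.01
```

Emit:
drive_tool:
  commands:
    - [[-0.06,-0.5,0,0,0,0,255],[-0.08,-0.7,0,0,0,0,255],[-0.08,-0.7,0,0,0,0,255],[-0.08,-0.7,0,0,0,0,255],[-0.08,-0.7,0,0,0,0,255],[-0.08,-0.7,0,0,0,0,255],[-0.08,-0.7,0,0,0,0,255],[-0.07,-0.7,0,0,0,0,255],[-0.04,-0.48,0,0,0,0,255],[0,0,0,0,0,0,255]]

```text
time_s: 11.95
eef_pos: [0.6407, -0.1669, 0.3587]
eef_rot: [-0.0, 0.059, 0.998, -0.0]
wrist_force: [-0.6, -0.4, -1.3]
opening: 0.061
```

Emit:
drive_tool:
  commands:
    - [[0,0,0,0,0,0,255],[0,0,0,0,0,0,255]]

```text
time_s: 12.15
eef_pos: [0.6411, -0.1625, 0.3586]
eef_rot: [-0.0, 0.057, 0.998, 0.0]
wrist_force: [0.6, 0.0, -0.9]
opening: 0.066
```

```bash
python3 s.py 642 -163.3 80 83.4
```

```text
t 12.15 g [ 641.1 -162.4  203.9] yaw 83.41 z [-0.     0.001 -1.   ] open 0.066 F [ 0.6  0.  -0.9]
delta at yaw 83.4 [-0.02 -0.02  2.48] turn 0.0
```

Emit:
drive_tool:
  commands:
    - [[-0.02,-0.02,0.2,0,0,0,255],[0,0,0.4,0,0,0,255],[0,0,0.4,0,0,0,255],[0,0,0.4,0,0,0,255],[0,0,0.3,0,0,0,255],[0,0,0.15,0,0,0,255],[0,0,0.15,0,0,0,255],[0,0,0.15,0,0,0,255],[0,0,0.15,0,0,0,255],[0,0,0.15,0,0,0,255]]

```text
time_s: 13.15
eef_pos: [0.6423, -0.1648, 0.2362]
eef_rot: [0.0, 0.058, 0.998, -0.0]
wrist_force: [-0.3, 0.5, -0.2]
opening: 0.061
```

```bash
python3 s.py 642 -163.3 80 83.4
```

```text
t 13.15 g [ 642.4 -164.8   81.5] yaw 83.31 z [ 0.001 -0.    -1.   ] open 0.061 F [-0.3  0.5 -0.2]
delta at yaw 83.4 [0.01 0.03 0.03] turn -0.01
```

Emit:
drive_tool:
  commands:
    - [[0,0,0,0,0,0,175],[0,0,0,0,0,0,175],[0,0,0,0,0,0,175],[0,0,-0.5,0,0,0,175],[0,0,-0.7,0,0,0,175],[0,0,-0.8,0,0,-0.55,175],[0,0,0,0,0,-0.55,175],[0,0,0,0,0,0,175]]

```text
time_s: 13.95
eef_pos: [0.6426, -0.1649, 0.3388]
eef_rot: [0.002, -0.019, 1.0, -0.001]
wrist_force: [-0.1, -0.5, -0.5]
opening: 0.312
```

```bash
python3 s.py 640.9 180.7 180 92.2
```

```text
t 13.95 g [ 643.2 -165.2  184.1] yaw 92.15 z [ 0.004 -0.002 -1.   ] open 0.312 F [-0.1 -0.5 -0.5]
delta at yaw 92.2 [-0.22  6.91  0.08] turn -0.01
```

Emit:
drive_tool:
  commands:
    - [[-0.02,0.6,0,0,0,0,175],[-0.02,0.8,0,0,0,0,175],[-0.02,0.8,0,0,0,0,175],[-0.03,0.8,0.04,0,0,0,175],[-0.03,0.8,0.04,0,0,0,175],[-0.03,0.8,0,0,0,0,175],[-0.03,0.8,0,0,0,0,175],[-0.02,0.8,0,0,0,0,175],[-0.02,0.71,0,0,0,0,175],[0,0,0,0,0,0,175]]

```text
time_s: 14.95
eef_pos: [0.6391, 0.1854, 0.3308]
eef_rot: [-0.001, -0.02, 1.0, 0.001]
wrist_force: [0.8, 0.1, -0.8]
opening: 0.315
```

Emit:
drive_tool:
  commands:
    - [[0,0,0,0,0,0,175],[0,0,0,0,0,0,175]]

```text
time_s: 15.15
eef_pos: [0.6402, 0.1801, 0.3314]
eef_rot: [-0.001, -0.018, 1.0, -0.0]
wrist_force: [0.7, -1.2, 0.0]
opening: 0.315
```

```bash
python3 s.py 640.9 180.7 79 92.2
```

```text
t 15.15 g [640.  180.  176.7] yaw 92.03 z [-0.001 -0.001 -1.   ] open 0.315 F [ 0.7 -1.2  0. ]
delta at yaw 92.2 [-0.02  0.01  1.95] turn -0.02
```

Emit:
drive_tool:
  commands:
    - [[-0.02,0.01,0.3,0,0,0,175],[0,0,0.5,0,0,0,175],[0,0,0.5,0,0,0,175],[0,0,0.4,0,0,0,175],[0,0,0.24,0,0,0,175],[0,0,0,0,0,0,175],[0,0,0,0,0,0,255],[0,0,0,0,0,0,255],[0,0,0,0,0,0,255],[0,0,0,0,0,0,255]]

```text
time_s: 16.15
eef_pos: [0.6416, 0.1816, 0.2363]
eef_rot: [0.001, -0.018, 1.0, 0.0]
wrist_force: [-0.8, 0.7, 1.4]
opening: 0.06
```

Emit:
drive_tool:
  commands:
    - [[0,0,-0.3,0,0,0,255],[0,0,-0.4,0,0,0,255],[0,0,-0.5,0,0,0,255],[0,0,-0.5,0,0,0,255],[0,0,-0.5,0,0,0,255],[0,0,-0.3,0,0,0.55,255],[0,0,0,0,0,0.55,255],[0,0,0,0,0,0,255]]

```text
time_s: 16.95
eef_pos: [0.6414, 0.1816, 0.3625]
eef_rot: [0.001, 0.059, 0.998, 0.0]
wrist_force: [-0.3, -0.2, -0.4]
opening: 0.059
```

```bash
python3 s.py 647.8 -113.6 203 83.4
```

```text
t 16.95 g [641.7 181.7 207.8] yaw 83.28 z [ 0.003  0.    -1.   ] open 0.059 F [-0.3 -0.2 -0.4]
delta at yaw 83.4 [-0.8  -5.85  0.1 ] turn -0.01
```

Emit:
drive_tool:
  commands:
    - [[-0.08,-0.5,0,0,0,0,255],[-0.1,-0.7,0,0,0,0,255],[-0.1,-0.7,0,0,0,0,255],[-0.1,-0.7,0,0,0,0,255],[-0.1,-0.7,0,0,0,0,255],[-0.1,-0.7,0,0,0,0,255],[-0.09,-0.7,0,0,0,0,255],[-0.07,-0.7,0,0,0,0,255],[-0.06,-0.45,0,0,0,0,255],[0,0,0,0,0,0,255]]

```text
time_s: 17.95
eef_pos: [0.6466, -0.1169, 0.3602]
eef_rot: [-0.0, 0.059, 0.998, -0.0]
wrist_force: [-0.2, 0.5, -0.7]
opening: 0.064
```

Emit:
drive_tool:
  commands:
    - [[0,0,0,0,0,0,255],[0,0,0,0,0,0,255]]

```text
time_s: 18.15
eef_pos: [0.6469, -0.1126, 0.3601]
eef_rot: [-0.0, 0.057, 0.998, 0.0]
wrist_force: [0.1, -0.2, -0.7]
opening: 0.06
```

```bash
python3 s.py 647.8 -113.6 81 83.4
```

```text
t 18.15 g [ 646.8 -112.5  205.4] yaw 83.41 z [-0.001  0.001 -1.   ] open 0.06 F [ 0.1 -0.2 -0.7]
delta at yaw 83.4 [-0.02 -0.02  2.49] turn 0.0
```

Emit:
drive_tool:
  commands:
    - [[-0.02,-0.02,0.2,0,0,0,255],[0,0,0.4,0,0,0,255],[0,0,0.4,0,0,0,255],[0,0,0.4,0,0,0,255],[0,0,0.3,0,0,0,255],[0,0,0.15,0,0,0,255],[0,0,0.15,0,0,0,255],[0,0,0.15,0,0,0,255],[0,0,0.15,0,0,0,255],[0,0,0.15,0,0,0,255]]

```text
time_s: 19.15
eef_pos: [0.6481, -0.1149, 0.2377]
eef_rot: [0.0, 0.058, 0.998, -0.0]
wrist_force: [-0.2, -0.2, -1.3]
opening: 0.062
```

Emit:
drive_tool:
  commands:
    - [[0,0,0,0,0,0,175],[0,0,0,0,0,0,175],[0,0,0,0,0,0,175],[0,0,-0.5,0,0,0,175],[0,0,-0.7,0,0,0,175],[0,0,-0.8,0,0,-0.55,175],[0,0,0,0,0,-0.55,175],[0,0,0,0,0,0,175]]

```text
time_s: 19.95
eef_pos: [0.6483, -0.1149, 0.3403]
eef_rot: [0.002, -0.019, 1.0, -0.001]
wrist_force: [-0.3, -0.4, -0.2]
opening: 0.312
```

```bash
python3 s.py 644.6 81 180 92.2
```

```text
t 19.95 g [ 649.  -115.1  185.6] yaw 92.15 z [ 0.004 -0.002 -1.   ] open 0.312 F [-0.3 -0.4 -0.2]
delta at yaw 92.2 [-0.06  3.92  0.11] turn -0.01
```

Emit:
drive_tool:
  commands:
    - [[-0.01,0.5,0,0,0,0,175],[-0.01,0.7,0.05,0,0,0,175],[-0.01,0.7,0.05,0,0,0,175],[-0.01,0.7,0,0,0,0,175],[-0.01,0.7,0,0,0,0,175],[-0.01,0.62,0,0,0,0,175],[0,0,0,0,0,0,175],[0,0,0,0,0,0,175],[0,0,0,0,0,0,175]]

```text
time_s: 20.85
eef_pos: [0.6435, 0.0804, 0.332]
eef_rot: [-0.001, -0.018, 1.0, -0.0]
wrist_force: [0.0, -0.0, -0.6]
opening: 0.316
```

```bash
python3 s.py 644.6 81 79 92.2
```

```text
t 20.85 g [643.3  80.4 177.3] yaw 92.03 z [-0.001 -0.    -1.   ] open 0.316 F [ 0.  -0.  -0.6]
delta at yaw 92.2 [-0.03  0.01  1.97] turn -0.02
```

Emit:
drive_tool:
  commands:
    - [[-0.02,0.01,0.3,0,0,0,175],[0,0,0.5,0,0,0,175],[0,0,0.5,0,0,0,175],[0,0,0.4,0,0,0,175],[0,0,0.26,0,0,0,175],[0,0,0,0,0,0,175],[0,0,0,0,0,0,255],[0,0,0,0,0,0,255],[0,0,0,0,0,0,255],[0,0,0,0,0,0,255]]

```text
time_s: 21.85
eef_pos: [0.6449, 0.0818, 0.2357]
eef_rot: [0.001, -0.018, 1.0, -0.0]
wrist_force: [0.5, 0.1, -0.2]
opening: 0.061
```

Emit:
drive_tool:
  commands:
    - [[0,0,-0.3,0,0,0,255],[0,0,-0.4,0,0,0,255],[0,0,-0.5,0,0,0,255],[0,0,-0.5,0,0,0,255],[0,0,-0.5,0,0,0,255],[0,0,-0.3,0,0,0.55,255],[0,0,0,0,0,0.55,255],[0,0,0,0,0,0,255]]

```text
time_s: 22.65
eef_pos: [0.6446, 0.0819, 0.362]
eef_rot: [0.001, 0.059, 0.998, -0.0]
wrist_force: [-1.3, 0.1, -1.5]
opening: 0.059
```

```bash
python3 s.py 630.4 -262.6 205 83.4
```

```text
t 22.65 g [645.   81.8 207.3] yaw 83.29 z [ 0.003 -0.    -1.   ] open 0.059 F [-1.3  0.1 -1.5]
delta at yaw 83.4 [-0.5  -6.88  0.05] turn -0.01
```

Emit:
drive_tool:
  commands:
    - [[-0.04,-0.5,0,0,0,0,255],[-0.06,-0.8,0,0,0,0,255],[-0.06,-0.8,0,0,0,0,255],[-0.06,-0.8,0,0,0,0,255],[-0.06,-0.8,0,0,0,0,255],[-0.06,-0.8,0,0,0,0,255],[-0.06,-0.8,0,0,0,0,255],[-0.05,-0.8,0,0,0,0,255],[-0.05,-0.78,0,0,0,0,255],[0,0,0,0,0,0,255]]

```text
time_s: 23.65
eef_pos: [0.6282, -0.2678, 0.3597]
eef_rot: [-0.0, 0.06, 0.998, -0.001]
wrist_force: [0.3, -0.5, -0.4]
opening: 0.065
```

Emit:
drive_tool:
  commands:
    - [[0,0,0,0,0,0,255],[0,0,0,0,0,0,255],[0,0,0,0,0,0,255]]

```text
time_s: 23.95
eef_pos: [0.6296, -0.2612, 0.3597]
eef_rot: [-0.0, 0.057, 0.998, 0.0]
wrist_force: [-0.7, 0.0, 0.1]
opening: 0.065
```

```bash
python3 s.py 630.4 -262.6 80.5 83.4
```

```text
t 23.95 g [ 629.5 -261.2  205. ] yaw 83.45 z [-0.  0. -1.] open 0.065 F [-0.7  0.   0.1]
delta at yaw 83.4 [-0.02 -0.03  2.49] turn 0.01
```

Emit:
drive_tool:
  commands:
    - [[-0.02,-0.02,0.2,0,0,0,255],[0,0,0.4,0,0,0,255],[0,0,0.4,0,0,0,255],[0,0,0.4,0,0,0,255],[0,0,0.3,0,0,0,255],[0,0,0.15,0,0,0,255],[0,0,0.15,0,0,0,255],[0,0,0.15,0,0,0,255],[0,0,0.15,0,0,0,255],[0,0,0.15,0,0,0,255]]

```text
time_s: 24.95
eef_pos: [0.6304, -0.2641, 0.2372]
eef_rot: [0.0, 0.058, 0.998, -0.0]
wrist_force: [-0.5, 0.3, -0.4]
opening: 0.064
```

Emit:
drive_tool:
  commands:
    - [[0,0,0,0,0,0,175],[0,0,0,0,0,0,175],[0,0,0,0,0,0,175],[0,0,-0.5,0,0,0,175],[0,0,-0.7,0,0,0,175],[0,0,-0.8,0,0,0,175],[0,0.7,0,0,0,0,140],[0,0.8,0,0,0,0,140],[0,0.8,0,0,0,0,140],[0,0.8,0,0,0,0,140]]

```text
time_s: 25.95
eef_pos: [0.6484, -0.1087, 0.3382]
eef_rot: [0.001, 0.059, 0.998, -0.0]
wrist_force: [-0.4, -0.1, 0.1]
opening: 0.452
```

Emit:
drive_tool:
  commands:
    - [[0,0.8,0,0,0,0,140],[0,0.8,0,0,0,0,140],[0,0.8,0,0,0,0,140],[0,0.8,0,0,0,0,140],[0,0.8,0,0,0,0,140],[0,0.8,0,0,0,0,140],[0,0.4,0,0,0,0,140],[0,0,0,0,0,0,140],[0,0,0,0,0,0,140]]

```text
time_s: 26.85
eef_pos: [0.6786, 0.1479, 0.3373]
eef_rot: [0.0, 0.058, 0.998, -0.0]
wrist_force: [-0.2, -0.4, 0.7]
opening: 0.45
```

```bash
cat > meas.py <<'E'
from h import *
def run(tag):
    im,W,c=look('top',tag+'.png'); X,Y,Z=W[...,0],W[...,1],W[...,2]
    def rect(m,n):
        if m.sum()<5: print(n,'none');return
        m=comp(m);p=(W[m][:,:2]*1000).astype(np.float32); r=cv2.minAreaRect(p); print(n,len(p),np.round(r[0],1),np.round(r[1],1),round(r[2],1),'z',np.round(np.nanpercentile(Z[m],[5,50,95]),3))
    hsv=cv2.cvtColor(im,cv2.COLOR_RGB2HSV)
    for n,y in dict(blue=-113.6,red=-163.3,yellow=-212.9,green=-262.6).items():
        rect((Y*1000>y-20)&(Y*1000<y+20)&(X<.71)&(X>.56)&(Z>.07)&(Z<.13),n)
    m=comp((X>.28)&(X<.56)&(Y>-.28)&(Y<0.02)&(Z>.052)&(Z<.08)); print('bowl',cv2.minEnclosingCircle((W[m][:,:2]*1000).astype(np.float32)))
    t=(X>.28)&(X<.56)&(Y>.03)&(Y<.32)
    rect(t&(Z>.055)&(Z<.09),'handle'); rect(t&(Z>.014)&(Z<.035),'tray'); rect(t&(hsv[...,2]<60)&(Z<.012),'mat')
    return im,W
if __name__=='__main__': run(sys.argv[1])
E
python3 s.py 444 234.6 200 81; python3 meas.py t3
python3 -c "
import cv2;a=cv2.imread('pics/t3.png')[125:300,100:400];cv2.imwrite('pics/t3z.png',cv2.resize(a,None,fx=2.66,fy=2.66,interpolation=cv2.INTER_CUBIC))"
```

```text
t 26.85 g [678.6 147.8 182.6] yaw 83.35 z [ 0.    -0.001 -1.   ] open 0.45 F [-0.2 -0.4  0.7]
delta at yaw 81.0 [ 4.91  0.98 -0.35] turn 0.29
blue 110 [ 645.4 -114.2] [ 6.1 78.1] 83.6 z [0.075 0.1   0.104]
red 126 [ 640.3 -163.7] [ 6.8 78.1] 83.3 z [0.074 0.1   0.105]
yellow 146 [ 633.9 -212.9] [ 6.9 80.3] 83.4 z [0.073 0.099 0.104]
green 164 [ 628.8 -263.3] [ 7.4 79.8] 83.8 z [0.074 0.098 0.104]
bowl ((436.9451599121094, -127.57324981689453), 77.40843200683594)
handle none
tray 95 [449.2 134.3] [22.9 27.7] 1.6 z [0.017 0.022 0.028]
mat 343 [424.2 121.9] [ 97.  117.8] 80.3 z [-0.001  0.003  0.007]
```

View pics/t3z.png

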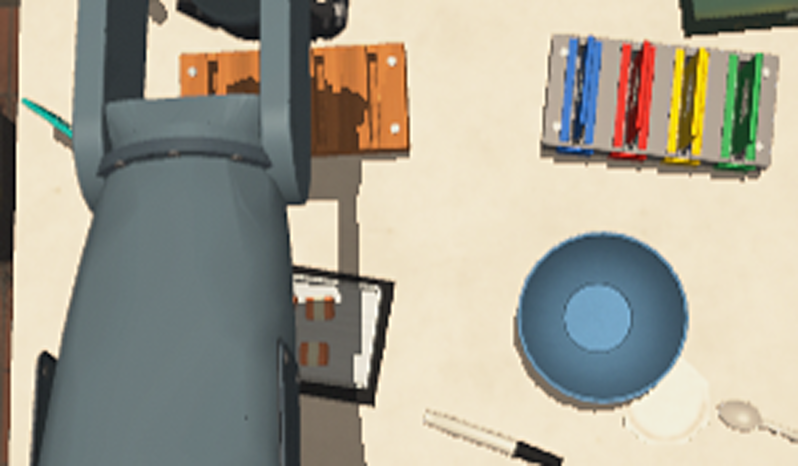

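All four panels sit seated in their matching slots and the bowl is unmoved; the arm hides the handle. Going over the tray handle.

Emit:
drive_tool:
  commands:
    - [[0,0,0,0,0,0.29,150],[0.6,0.12,0,0,0,0,150],[0.8,0.16,0,0,0,0,150],[0.8,0.16,0,0,0,0,150],[0.8,0.16,0,0,0,0,150],[0.8,0.16,0,0,0,0,150],[0.8,0.16,0,0,0,0,150],[0.3,0.06,0,0,0,0,150],[0,0,0,0,0,0,150],[0,0,0,0,0,0,150]]

```text
time_s: 27.9
eef_pos: [0.4454, 0.2342, 0.3379]
eef_rot: [0.001, 0.079, 0.997, 0.0]
wrist_force: [0.2, 0.4, -0.0]
opening: 0.416
```

```bash
python3 s.py 443.5 234.6 100 81
python3 - <<'E'
from h import *
z=np.load('scene0.npz');W0=z['W']
im,W,c=look('scene')
a=im[130:270,170:290]; cv2.imwrite('pics/s4.png',cv2.resize(a,None,fx=4.2,fy=4.2,interpolation=cv2.INTER_CUBIC)[:,:,::-1])
for w,i in((W0,z['im']),(W,im)):
    X,Y,Z=w[...,0],w[...,1],w[...,2]
    m=(X>.39)&(X<.5)&(Y>.19)&(Y<.29)&(Z>.035)&(Z<.085)&(i.max(2)<60)
    p=w[comp(m)]; print(len(p),np.round(p.mean(0),4),np.round(np.percentile(p,95,axis=0),3))
E
```

```text
t 27.9 g [445.7 234.2 183.2] yaw 80.93 z [ 0.002 -0.    -1.   ] open 0.416 F [ 0.2  0.4 -0. ]
delta at yaw 81.0 [0.05 0.   1.66] turn -0.01
122 [0.4425 0.2286 0.0536] [0.463 0.234 0.069]
123 [0.4427 0.2286 0.0542] [0.463 0.234 0.07 ]
```

View pics/s4.png

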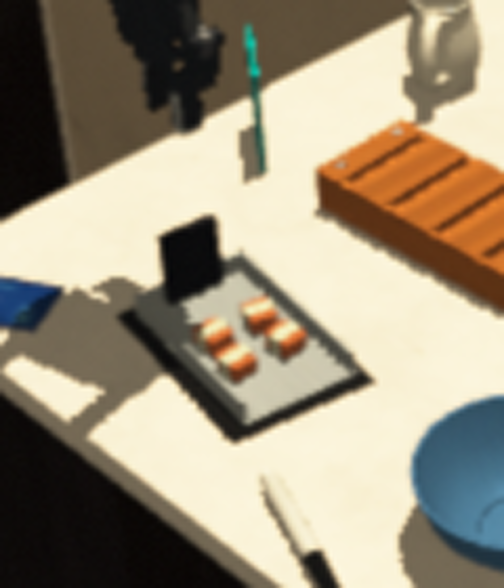

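Tray, handle and 4 sweets are unmoved (handle at crop (190,258)). Descending and gripping.

Emit:
drive_tool:
  commands:
    - [[0.04,0,0.3,0,0,0,150],[0,0,0.5,0,0,0,150],[0,0,0.5,0,0,0,150],[0,0,0.5,0,0,0,150],[0,0,0.4,0,0,0,150],[0,0,0.3,0,0,0,150],[0,0,0.18,0,0,0,150],[0,0,0,0,0,0,150],[0,0,0,0,0,0,150]]

```text
time_s: 28.85
eef_pos: [0.4431, 0.2351, 0.2035]
eef_rot: [0.0, 0.079, 0.997, 0.0]
wrist_force: [-0.3, 0.6, 0.6]
opening: 0.409
```

```bash
python3 s.py 443.5 234.6 48 81
```

```text
t 28.85 g [443.2 235.1  48.8] yaw 80.95 z [ 0.001  0.    -1.   ] open 0.409 F [-0.3  0.6  0.6]
delta at yaw 81.0 [-0.01 -0.01  0.02] turn -0.01
```

Emit:
drive_tool:
  commands:
    - [[0,0,0,0,0,0,255],[0,0,0,0,0,0,255],[0,0,0,0,0,0,255],[0,0,0,0,0,0,255],[0,0,-0.15,0,0,0,255],[0,0,-0.25,0,0,0,255],[0,0,-0.4,0,0,0,255],[0,0,-0.4,0,0,0,255],[0,0,-0.4,0,0,0,255],[0,0,-0.3,0,0,0,255]]

```text
time_s: 29.85
eef_pos: [0.4422, 0.2354, 0.3001]
eef_rot: [0.0, 0.078, 0.997, 0.0]
wrist_force: [-0.0, 0.3, -2.9]
opening: 0.112
```

```bash
python3 s.py
python3 - <<'E'
from h import *
im,W,c=look('scene')
a=im[110:270,170:320]; cv2.imwrite('pics/s5.png',cv2.resize(a,None,fx=3.6,fy=3.6,interpolation=cv2.INTER_CUBIC)[:,:,::-1])
E
```

```text
t 29.85 g [442.3 235.5 145.4] yaw 81.0 z [ 0.001  0.    -1.   ] open 0.112 F [-0.   0.3 -2.9]
```

View pics/s5.png

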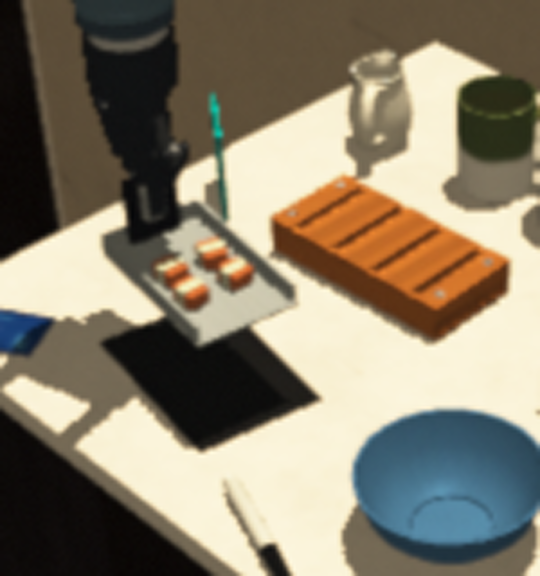

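The tray is held level with all 4 sweets (crop (200,270)), and the black mat below is fully visible. Moving it gently to the bowl.

Emit:
drive_tool:
  commands:
    - [[-0.03,-0.1,0,0,0,0,255],[-0.06,-0.2,0,0,0,0,255],[-0.09,-0.3,0,0,0,0,255],[-0.13,-0.4,0,0,0,0,255],[-0.14,-0.45,0,0,0,0,255],[-0.14,-0.45,0,0,0,0,255],[-0.13,-0.4,0,0,0,0,255],[-0.11,-0.35,0,0,0,0,255],[-0.09,-0.3,0,0,0,0,255],[-0.06,-0.2,0,0,0,0,255]]

```text
time_s: 30.9
eef_pos: [0.4655, 0.0705, 0.297]
eef_rot: [-0.001, 0.079, 0.997, -0.0]
wrist_force: [0.1, -0.2, -2.1]
opening: 0.112
```

Emit:
drive_tool:
  commands:
    - [[-0.03,-0.1,0.1,0,0,0,255],[-0.02,-0.04,0.1,0,0,0,255],[0,0,0.08,0,0,0,255],[0,0,0,0,0,0,255],[0,0,0,0,0,0,255]]

```text
time_s: 31.4
eef_pos: [0.4672, 0.0653, 0.2839]
eef_rot: [-0.0, 0.078, 0.997, 0.0]
wrist_force: [-0.7, 0.7, -2.7]
opening: 0.11
```

```bash
python3 s.py 467.5 65.2 131.5 81
python3 - <<'E'
from h import *
im,W,c=look('scene'); X,Y,Z=W[...,0],W[...,1],W[...,2]
a=im[110:290,200:370]; cv2.imwrite('pics/s6.png',cv2.resize(a,None,fx=3.3,fy=3.3,interpolation=cv2.INTER_CUBIC)[:,:,::-1])
im,W,c=look('top'); X,Y,Z=W[...,0],W[...,1],W[...,2]
m=comp((X>.28)&(X<.56)&(Y>-.28)&(Y<-.1)&(Z>.052)&(Z<.072)); p=W[m]; print('bowl rim extremes',p.min(0),p.max(0))
E
```

```text
t 31.4 g [467.1  65.3 129.2] yaw 81.04 z [-0.001  0.    -1.   ] open 0.11 F [-0.7  0.7 -2.7]
delta at yaw 81.0 [-0.01 -0.   -0.05] turn 0.01
bowl rim extremes [ 0.36069505 -0.20379564  0.05204092] [ 0.51396338 -0.10007129  0.07112629]
```

View pics/s6.png

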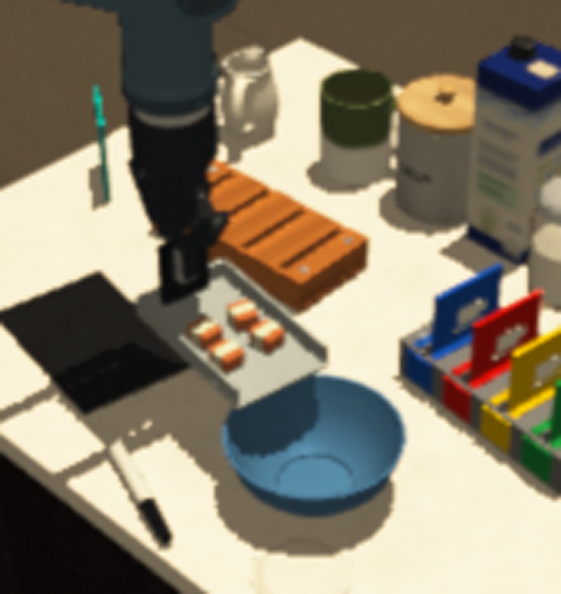

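Emit:
drive_tool:
  commands:
    - [[0,-0.28,-0.2,-0.5,0,0,255],[0,-0.28,-0.2,-0.5,0,0,255],[0,-0.28,-0.2,-0.5,0,0,255],[0,-0.28,-0.2,-0.5,0,0,255],[0,-0.28,-0.2,-0.5,0,0,255],[0,0,0,0,0,0,255],[0,0,0,0,0,0,255],[0,0,0,0,0,0,255],[0,0,0,0,0,0,255],[0,0,0,0,0,0,255]]

```text
time_s: 32.5
eef_pos: [0.4555, -0.0094, 0.3236]
eef_rot: [0.013, 0.077, 0.982, 0.173]
wrist_force: [0.4, 0.3, -2.3]
opening: 0.108
```

```bash
cat > lip.py <<'E'
from h import *
p,R,g,o=pose(); l=p+R.apply([0,-.153,.1962]); print('lip',np.round(l*1000,1),'tilt',round(np.arccos(-R.as_matrix()[2,2]),3),'F',o['wrist_force'],'open',o['opening'])
E
python3 lip.py
python3 - <<'E'
from h import *
im,W,c=look('scene')
a=im[110:290,200:370]; cv2.imwrite('pics/s7.png',cv2.resize(a,None,fx=3.3,fy=3.3,interpolation=cv2.INTER_CUBIC)[:,:,::-1])
E
```

```text
lip [443.5 -85.3  86.9] tilt 0.349 F [ 0.38451172  0.27683475 -2.32430341] open 0.10790837962638454
```

View pics/s7.png

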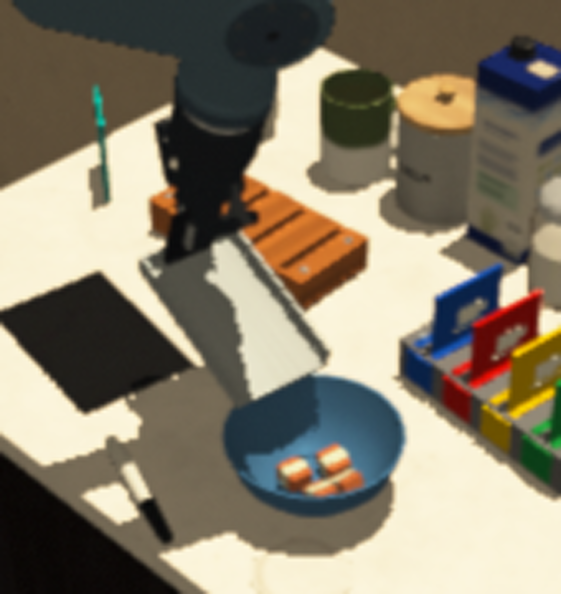

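All sweets are in the bowl ((295,470), (333,458), plus two lower ones at (335,485)) and the tray is empty. Levelling and returning it.

Emit:
drive_tool:
  commands:
    - [[0,0.26,0.2,0.5,0,0,255],[0,0.26,0.2,0.5,0,0,255],[0,0.26,0.2,0.5,0,0,255],[0,0.26,0.2,0.5,0,0,255],[0,0.26,0.2,0.5,0,0,255],[0,0,-0.2,0,0,0,255],[0.1,0.3,-0.2,0,0,0,255],[0.15,0.5,0,0,0,0,255],[0.15,0.5,0,0,0,0,255],[0.15,0.5,0,0,0,0,255]]

```text
time_s: 33.55
eef_pos: [0.4541, 0.1563, 0.3099]
eef_rot: [0.001, 0.079, 0.997, 0.001]
wrist_force: [0.3, -0.6, -1.2]
opening: 0.109
```

Emit:
drive_tool:
  commands:
    - [[0.15,0.5,0,0,0,0,255],[0.15,0.5,0,0,0,0,255],[0.08,0.3,0,0,0,0,255],[0,0,0,0,0,0,255],[0,0,0,0,0,0,255],[0,0,0,0,0,0,255]]

```text
time_s: 34.15
eef_pos: [0.4457, 0.2221, 0.309]
eef_rot: [0.0, 0.079, 0.997, 0.0]
wrist_force: [0.2, -0.7, -2.0]
opening: 0.108
```

```bash
python3 s.py 441.5 233.5 49 81;python3 - <<'E'
from h import *
im,W,c=look('scene')
m=(im.max(2)<60)&(abs(W[...,2])<.012)&(W[...,0]>.3)&(W[...,0]<.56)&(W[...,1]>.03)&(W[...,1]<.3)
m=comp(m); p=(W[m][:,:2]*1000).astype(np.float32); print(cv2.minAreaRect(p))
z=np.load('scene0.npz');
E
```

```text
t 34.15 g [445.7 222.2 154.3] yaw 80.96 z [ 0.  0. -1.] open 0.108 F [ 0.2 -0.7 -2. ]
delta at yaw 81.0 [0.12 0.21 2.11] turn -0.01
((432.4837646484375, 162.86416625976562), (192.44479370117188, 119.60755157470703), 78.44195556640625)
```

Emit:
drive_tool:
  commands:
    - [[0.12,0.21,0,0,0,0,255],[0,0,0.4,0,0,0,255],[0,0,0.5,0,0,0,255],[0,0,0.5,0,0,0,255],[0,0,0.3,0,0,0,255],[0,0,0.15,0,0,0,255],[0,0,0.1,0,0,0,255],[0,0,0.1,0,0,0,255],[0,0,0.03,0,0,0,255],[0,0,0,0,0,0,255]]

```text
time_s: 35.2
eef_pos: [0.4413, 0.2343, 0.2049]
eef_rot: [0.0, 0.079, 0.997, 0.0]
wrist_force: [-0.6, 0.4, -2.3]
opening: 0.113
```

```bash
python3 s.py 441.5 233.5 49 81
```

```text
t 35.2 g [441.4 234.3  50.2] yaw 80.99 z [ 0.001  0.    -1.   ] open 0.113 F [-0.6  0.4 -2.3]
delta at yaw 81.0 [-0.01 -0.02  0.02] turn -0.0
```

Emit:
drive_tool:
  commands:
    - [[0,0,0.03,0,0,0,255],[0,0,0,0,0,0,200],[0,0,0,0,0,0,150],[0,0,0,0,0,0,150],[0,0,0,0,0,0,150],[0,0,-0.3,0,0,0,150],[0,0,-0.5,0,0,0,150],[0,0,-0.8,0,0,0,150],[0,0,-0.8,0,0,0,150],[0,0,-0.8,0,0,0,150]]

```text
time_s: 36.2
eef_pos: [0.4408, 0.2341, 0.3645]
eef_rot: [-0.0, 0.079, 0.997, -0.0]
wrist_force: [0.6, 0.7, -0.6]
opening: 0.414
```

Emit:
drive_tool:
  commands:
    - [[0.3,0.5,0,0,0,0,150],[0.4,0.7,0,0,0,0,150],[0.4,0.7,0,0,0,0,150],[0.4,0.7,0,0,0,0,150],[0.4,0.7,0,0,0,0,150],[0.4,0.7,0,0,0,0,150],[0.4,0.7,0,0,0,0,150],[0.4,0.7,0,0,0,0,150],[0,0,0,0,0,0,150],[0,0,0,0,0,0,150]]

```text
time_s: 37.2
eef_pos: [0.3296, 0.5257, 0.3625]
eef_rot: [-0.0, 0.077, 0.997, -0.0]
wrist_force: [0.4, -0.3, 1.3]
opening: 0.415
```

```bash
python3 s.py; python3 meas.py t8; python3 -c "
from h import *
im,W,c=look('scene')
a=cv2.imread('pics/t8.png')[125:305,100:460];a=cv2.resize(a,None,fx=2.2,fy=2.2,interpolation=cv2.INTER_CUBIC);cv2.imwrite('pics/t8z.png',a)
im=cv2.imread('pics/t8.png');z=np.load('top0.npz')['im'][:,:,::-1].astype(int)
print('cup area diff',abs(im.astype(int)-z)[120:230,415:480].mean())"
```

```text
t 37.2 g [329.5 525.6 207.8] yaw 81.11 z [-0.    -0.001 -1.   ] open 0.415 F [ 0.4 -0.3  1.3]
blue 110 [ 645.7 -114.4] [ 6.3 78.2] 83.3 z [0.076 0.1   0.105]
red 128 [ 640.6 -163.7] [ 6.8 78.3] 83.7 z [0.075 0.099 0.104]
yellow 146 [ 634.  -212.8] [ 6.5 80.5] 83.4 z [0.075 0.099 0.104]
green 165 [ 629.1 -262.9] [ 7.2 79.5] 82.3 z [0.073 0.098 0.104]
bowl ((436.9384765625, -127.57272338867188), 77.40238189697266)
handle 110 [443.  234.6] [11.9 48.3] 80.5 z [0.058 0.07  0.074]
tray 157 [473.3 164.1] [ 66.4 161.2] 15.8 z [0.017 0.024 0.032]
mat 614 [430.6 161.8] [178.  117.6] 79.8 z [-0.001  0.003  0.008]
cup area diff 0.476969696969697
```

View pics/t8z.png

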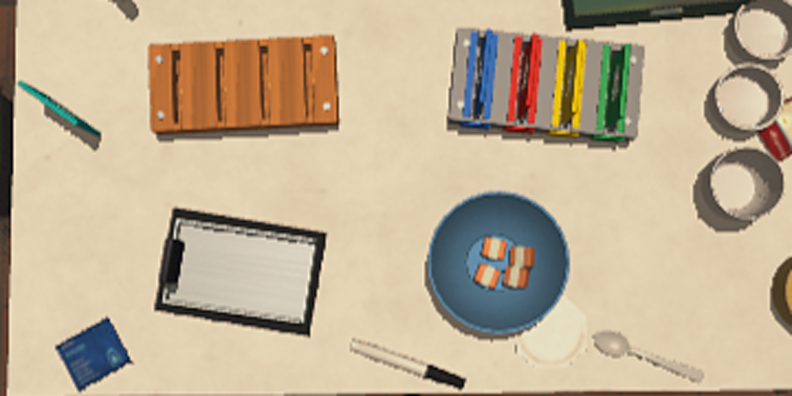

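The final top view agrees with the measurements: four panels seated, four sweets in the bowl at (505,262), the empty tray centred on its mat, and the cups untouched. Handing in.

```bash
python3 -c "
from h import *
print(ctrl.hand_in())"
```

```text
the job is handed in; nothing more can be done
None
```

The job is done and handed in at about 37 s of the 210 s allowed. No verdict was reported, so the results below are my own camera checks.

- **Panels:** all four (yellow, red, blue, green) are in the caddy slots of their own colour. Their tops read about 100 mm high, where 101 mm is fully seated. They sit upright, and across the slot they are within about 1 mm of my estimated slot centres. Along the slot the visible top edges read about 2 mm towards the front, well inside the 12 mm limit.
- **Sweets:** I tipped the tray about 0.35 rad with its lip over the bowl. All four sweets are in the bowl, and the bowl had not moved.
- **Tray:** it is back on its mat about 2 mm from the centre, going by the handle position (the same as at the start). The last automatic fit of the tray's outline picked up only one wall (157 points), so I ignored it and used the handle and the picture instead.
- **Cup:** the image area around the cups is unchanged from the start, and I saw no sign of anything being knocked during the run.

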